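Snap the clamping cover onto the mosaic gluing jig

TASK

The glued mosaic panel is waiting on the sprung bed of the gluing jig: put the blue cover on it and press straight down until the clip arms at both ends have snapped under the jig's rim, so that the cover lies level and stays on by itself when you let go. The height of the jig's head was set by hand, so feel for it, and never press harder than about 40 N or the stone cracks. Leave the other things on the bench alone.

Things in the scene. Friction and masses are not known exactly. Their poses are not given: they have to be found in the camera images.
- cover: Blue cover, plate 112 (x) x 70 (y) x 6 mm, about 0.2 kg, standing on the table on its two clip arms. Origin: plate centre, at the level of the clip tips; x runs from one clip arm to the other, z up. Plate underside at z = 29 mm, top at 35 mm. It fits the jig either way round (half turn).
- cover_grip (a point): Centre of the black grip bar that stands on the cover: 18 mm (cover x) x 60 mm (cover y) x 34 mm high. This point lies 52 mm above the clip tips, 17 mm below the bar's top.
- cover_clip (a point): Tip of one clip arm; the other mirrors it. Arms hang at cover x = +/-57 mm, 30 mm wide in y. Each has an orange barb inside: from the tip a slope leads 8 mm inward up to a ledge whose flat top is 13.5 mm below the plate's underside. The arms swing outward against springs and snap back under the rim; they take up about 3 mm of offset.
- jig: Fixed foot of the gluing jig: wooden plate 150 (x) x 110 (y) x 12 mm with a short dark column. Origin: centre of its underside, on the table; z up. On the same axis and yaw stands the aluminium head; its flat rim, 100 (x) x 70 (y) x 12 mm, overhangs by 7 mm at the x ends, where the clips go (cover x along jig x). The rim's top is 80 to 124 mm above the table, not measured: feel for it.
- bed (a joint): Sprung bed (64 x 54 mm) in the head, carrying the mosaic panel. 0 = up, 7 mm above the rim; grows (m) as it is pressed down; 0.007 when the cover's plate touches the rim, about 0.0055 when both clips alone hold the cover. Pushes up 3 N at the top, 8 N there.
- cushion (a joint): Overload cushion under the head: 0 = unloaded; sinks from about 10 N, then 0.001 m per 10 N (0.003 at 40 N: stone cracks). When the cover is pressed on, the force rises from where its plate is 22 mm above the rim to 12 to 18 N at 14 mm, drops, rises to 10 to 15 N over the sprung bed, drops when the clips snap in at 1 mm, then rises steeply as the plate meets the rim.
- stone_a: Bystander, to be left alone: small marble chip, about 60 x 36 x 14 mm. Origin: centre of its underside.
- stone_b: Bystander, to be left alone: grey stone piece, about 85 x 55 x 18 mm. Origin: centre of its underside.
- stone_c: Bystander, to be left alone: pale stone chip, about 50 x 32 x 16 mm. Origin: centre of its underside.
- jar: Bystander, to be left alone: white glue jar, 64 mm across, 85 mm high. Origin: centre of its underside.
- cup: Bystander, to be left alone: white ceramic cup, 72 mm across, 90 mm high. Origin: centre of its underside.
- hammer: Bystander, to be left alone: mosaic hammer lying flat, 220 mm long. Origin under the tool, its length along x.
- rule: Bystander, to be left alone: steel rule lying flat, 300 x 30 x 5 mm. Origin: centre of its underside.
There are look-alikes about, which are no part of the job. Of the things like the cover, leave any that is green, pink or purple; of the rest the smaller one is meant.

How it is judged:
By the outcome, as a careful person would: the job done as asked, in the order asked, and still so for the second after the job is handed in, with the robot touching nothing.
It also fails if it takes over 43 s, if anything falls off the work surface, if the arm or the gripper's body presses on something with over 40 N, if the wrist force passes 120 N, or if a joint passes its speed limit or range.

ROBOT

A 6-joint arm with a two-finger parallel gripper is mounted at the origin on the work surface. World frame = base frame: x ahead of the robot, y to its left, z up, the work surface at z = 0. Lengths are in m, angles in rad, forces in N, time in s.
With the tool pointing down it reaches from about 0.375 to 0.9 m from the base axis. Payload 3.1 kg.
Tool frame: the origin (TCP) lies on the centre line of the jaws, within the pads' length; the fingertips stand 19 mm ahead of it and the grasp point (between the pads) is the TCP; z points along the fingers, y is the direction in which the jaws open and shut (so a half turn about z gives the same grasp; the last joint's range is limited). The gripper opens to 85 mm and grips with 20 to 120 N. Pads are 22 mm wide; open, the fingers measure 114 mm over their backs; the gripper's body (76 mm by 85 mm) begins 54 mm behind the grasp point. The pads swing forward as they close: fully open they stand 13 mm farther back than shut.
Start: joints at [1.099, 0.527, 1.433, -0, 1.181, -0.178], TCP at [0.181, 0.598, 0.25] pointing down, gripper open.
Joint ranges: [-3.08, 3.08], [-0.75, 2.2], [0.22, 2.44], [-1.43, 4.57], [0, 2.65], [-2.85, 2.85]. Speed limits (rad/s): [2.79, 2.79, 3.14, 3.14, 3.14, 3.14].

INTERFACE

Orientations are given as a unit quaternion [x, y, z, w].
In Python, from station import manip, imaging, workorder gives the robot as it stands.
- The arm moves only by the shell command python3 -m creep 'ROWS' [FORCE]. ROWS is a JSON object of lists of equal length, an entry for each row: "claw": the finger opening in cm, from 0 to 8.54; "dp": the shift along the tool's x, y, z in cm, a list of three; "roll": the turn about the tool's z in rad. In form: {"claw": [claw, ...], "dp": [[dx, dy, dz], ...], "roll": [roll, ...]}. A call has 1 to 12 rows; each row is the pose to reach, as a shift and turn from the pose commanded when the call began, along the tool's axes at that moment; what a row does not reach only later rows make up. A row lasts 1/10 s, in which the tool goes at most 50 mm and 8.59 degrees, less where a joint would pass 70% of its speed; a pose out of reach is approached as far as the arm can. A call with a gripper value outside its range is refused whole. The fingers move at their own pace and stop on an object; FORCE is the grip in N (left out, the last holds). Time passes only in rows, so rows that repeat a pose let the fingers close. It gives the time, the measured TCP pose, the force and the opening at its end, in the units of the state.
- manip.sense(): the state, without advancing time (a new reading comes with each control period).
- imaging.snapshot(name): name is "scene" or "top" or "wrist"; returns a dict with "image" (420x560x3 uint8, red, green, blue), "z_map" (420x560 float32, m along the optical axis (not along the pixel's ray), 0 where there is no reading), "vfov" (degrees; the focal length in pixels is half the picture's height over the tangent of half this angle, whatever the lens; pixels are square), "cx", "cy" (the principal point, pixels), "dist" ([k1, k2, p1, p2, k3] as OpenCV has them; the pictures are not rectified), "R" (3x3) and "t" (3): a world point X has camera coordinates R X + t. Camera axes: x right, y down, z forward; pixel columns grow to the right and rows downward; lengths in m; the calibration is good to about 2 mm. A picture is of the moment at which its call begins.
- workorder.sign_off(): hands the job in, once; it reports no verdict.
The state is a dict: "t": time; "q": joint angles; "qd": joint speeds; "tau": joint torques, N m; "tcp_pos": TCP position; "tool_rot": TCP orientation; "force": force on the tool from outside, world axes, zero at the start; "ft_torque": the same for the moment, N m; "finger_gap": opening from 0.0 (shut) to 1.0 (fully open).
Only numpy, scipy, OpenCV 4.12 (cv2) and the standard library are available. Lean on these libraries where they do the work, as an engineer would, in place of code of your own. Each camera call takes 0.05 s, during which the arm holds its last target.

## Working session

There is one attempt and no reset: what is moved stays moved. The work goes in short steps, Python scripts to look and compute and a shell command to move; the robot and the scene stay as the last step left them, time stands still between calls to the robot, and variables do not carry over. Pictures are saved under pics/ and viewed, and the job is handed in when it is done.

```bash
ls; mkdir -p pics
cat > h.py <<'E'
import numpy as np, cv2, pickle
from station import manip, imaging, workorder
def snap(n,f):
    s=imaging.snapshot(n); pickle.dump(s,open(f'pics/{f}.pkl','wb')); cv2.imwrite(f'pics/{f}.png',s['image'][:,:,::-1]); return s
def load(f): return pickle.load(open(f'pics/{f}.pkl','rb'))
def K(s):
    h=s['image'].shape[0]; f=h/2/np.tan(np.radians(s['vfov'])/2); return np.array([[f,0,s['cx']],[0,f,s['cy']],[0,0,1]])
def ray(s,uv):
    p=cv2.undistortPoints(np.array(uv,float).reshape(-1,1,2),K(s),np.array(s['dist'],float)).reshape(-1,2)
    return np.c_[p,np.ones(len(p))]
def at_z(s,uv,z):
    d=ray(s,uv)@np.array(s['R']); c=-np.array(s['R']).T@np.array(s['t'])
    return c+d*((z-c[2])/d[:,2])[:,None]
def dep(s,uv):
    r=ray(s,uv); z=np.array([s['z_map'][int(round(v)),int(round(u))] for u,v in uv])
    return (r*z[:,None]-np.array(s['t']))@np.array(s['R'])
def crop(f,x0,y0,x1,y1,k,out):
    im=cv2.imread(f'pics/{f}.png')[y0:y1,x0:x1]; cv2.imwrite(f'pics/{out}.png',cv2.resize(im,None,fx=k,fy=k,interpolation=cv2.INTER_CUBIC))
E
python3 - <<'E'
from h import *
snap('scene','s0');snap('top','t0')
st=manip.sense();print(st['t'],st['tcp_pos'],st['tool_rot'],st['finger_gap'],st['force'])
E
```

```text
pics
0.1 [0.1807001  0.59768822 0.24945787] [ 1.46376723e-01  9.89228465e-01 -9.01221886e-04 -2.96024130e-04] 0.9991906192238962 [-0.53882776 -0.36009528 -0.13477558]
```

View pics/s0.png

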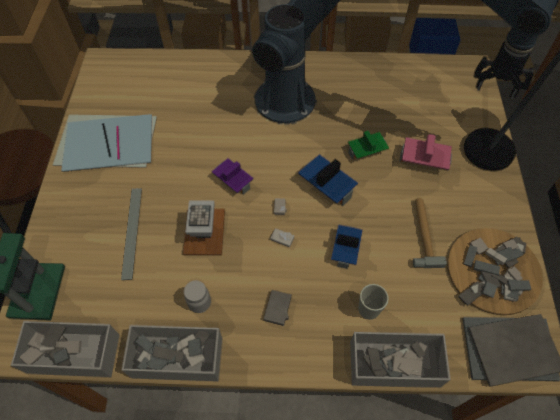

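View pics/t0.png

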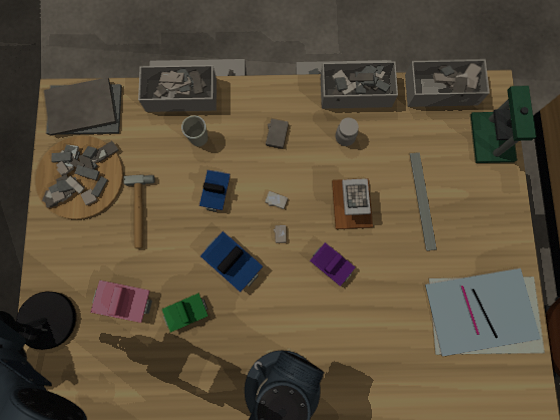

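Lookalikes in the top view: small blue (215,190), large blue (232,261), purple (333,264), green (186,313) and pink (121,301). I choose the smaller blue one at (215,190). The jig is at (353,203). Next is a close crop to check.

Run:
```python
from h import *
crop('t0',185,160,265,300,4,'c1a');crop('t0',320,165,390,240,8,'c2')
a=cv2.imread('pics/c1a.png');print(a.shape)
s=load('t0');print(s['vfov'],s['dist'],-np.array(s['R']).T@s['t'])
```

```text
(560, 320, 3)
46.25825123014416 [0.02021567 0.         0.         0.         0.        ] [ 0.18715152 -0.00173532  1.43787887]
```

View pics/c1a.png

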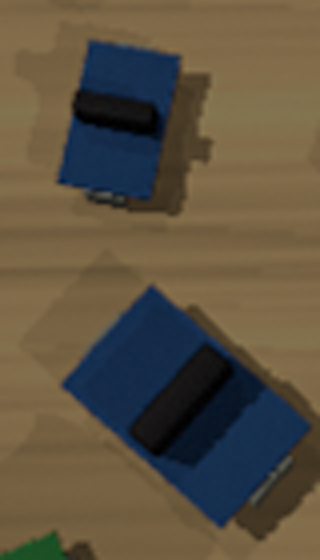

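View pics/c2.png

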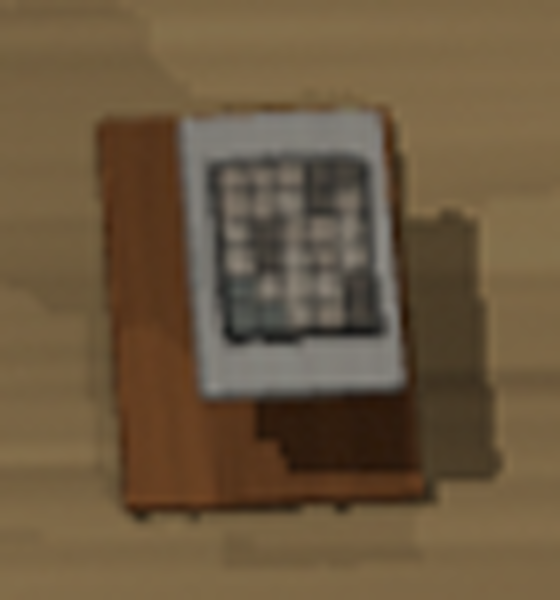

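Run:
```python
from h import *
s=load('t0')
f=lambda P,k,o:(np.array(P)+.5)/k-.5+np.array(o)
P=at_z(s,f([(92,41),(181,56),(152,201),(58,184)],4,(185,160)),.035)
def rect(P,n):
    L=np.linalg.norm(np.roll(P,-1,0)-P,axis=1);e=P[3]-P[0]+P[2]-P[1]
    print(n,P.mean(0),L,'yaw long',np.degrees(np.arctan2(e[1],e[0])))
rect(P,'cover')
c=f([(180,118),(380,110),(408,385),(203,397)],8,(320,165))
for z in (.08,.10,.124): rect(at_z(s,c,z),z)
F=at_z(s,f([(98,120),(126,508),(432,490)],8,(320,165)),.012); print(F,np.linalg.norm(F[1]-F[0]),np.linalg.norm(F[2]-F[1]),'centre',(F[0]+F[2])/2, np.degrees(np.arctan2(*(F[1]-F[0])[1::-1])))
uv=f([(110,108),(300,140),(190,130),(390,250),(205,250),(300,360),(110,300)],8,(320,165));print(dep(s,uv))
uv=f([(115,75),(115,110),(90,160)],4,(185,160));print(dep(s,uv))
```

```text
cover [0.56149738 0.1855871  0.035     ] [0.06749365 0.11187688 0.07028604 0.11124073] yaw long 168.51146818942667
0.08 [ 0.52244356 -0.22250074  0.08      ] [0.07170017 0.10092653 0.07243758 0.10228672] yaw long -177.99074926502
0.1 [ 0.51750509 -0.21924912  0.1       ] [0.07064411 0.09944    0.07137066 0.10078016] yaw long -177.99074926502004
0.124 [ 0.51157893 -0.21534717  0.124     ] [0.06937683 0.09765616 0.07009035 0.09897228] yaw long -177.99074926502004
[[ 0.59163879 -0.16320058  0.012     ]
 [ 0.44329651 -0.16707576  0.012     ]
 [ 0.44776947 -0.27983554  0.012     ]] 0.14839288337572754 0.11284846202515152 centre [ 0.51970413 -0.22151806  0.012     ] -178.50359166147146
[[ 5.98695800e-01 -1.68916152e-01  3.41360152e-03]
 [ 5.59784380e-01 -2.25174090e-01  9.31007246e-02]
 [ 5.62334140e-01 -1.85491005e-01  1.00012529e-01]
 [ 5.19528035e-01 -2.55000186e-01  9.09877021e-02]
 [ 5.19951479e-01 -1.89373632e-01  9.47045619e-02]
 [ 4.80354174e-01 -2.21058971e-01  9.16594503e-02]
 [ 5.24706464e-01 -1.65976690e-01  4.75440876e-04]]
[[0.59499595 0.18976532 0.03843187]
 [0.55922188 0.1849966  0.07142199]
 [0.53096682 0.20760476 0.03725247]]
```

```bash
cat >> h.py <<'E'
from scipy.spatial.transform import Rotation as Ro
def goal(x,y,z,yaw):
    s=manip.sense(); R=Ro.from_quat(s['tool_rot']).as_matrix(); d=R.T@(np.array([x,y,z])-s['tcp_pos'])
    yw=np.arctan2(R[1,1],R[0,1]); r=-(np.radians(yaw)-yw); r=(r+np.pi)%(2*np.pi)-np.pi
    print('t',round(s['t'],2),'tcp',np.round(s['tcp_pos'],4),'yaw_y',round(np.degrees(yw),2),'tilt',np.round(R[:,2],4),'F',np.round(s['force'],2),'gap',round(s['finger_gap'],3)); print('dp cm',np.round(d*100,2),'roll',round(r,4))
E
python3 -c "
from h import *
goal(.5615,.1856,.22,-11.5)"
```

```text
t 0.1 tcp [0.1807 0.5977 0.2495] yaw_y 73.17 tilt [-8.0e-04 -1.7e-03 -1.0e+00] F [-0.54 -0.36 -0.13] gap 0.999
dp cm [-48.38 -28.41   2.98] roll 1.4777
```

```bash
python3 -m creep '{"claw":[8.5,8.5,8.5,8.5,8.5,8.5,8.5,8.5,8.5,8.5,8.5,8.5],"dp":[[-4,-2.4,0],[-8,-4.8,0],[-12,-7.2,0.5],[-16,-9.5,1],[-20,-11.9,1],[-24,-14.2,1.5],[-28,-16.5,2],[-32,-18.9,2],[-36,-21.2,2.5],[-40,-23.5,3],[-44,-25.9,3],[-48.4,-28.4,3]],"roll":[0.12,0.24,0.37,0.5,0.62,0.74,0.86,0.98,1.1,1.22,1.35,1.478]}'; python3 -c "
from h import *
goal(.5615,.1856,.22,-11.5)"
```

```text
t: 1.3
tcp_pos: [0.5618, 0.1852, 0.2196]
tool_rot: [0.776, 0.631, -0.001, -0.001]
force: [-0.5, 0.7, -0.1]
finger_gap: 0.995
t 1.3 tcp [0.5618 0.1852 0.2196] yaw_y -11.81 tilt [-0.0019  0.     -1.    ] F [-0.45  0.67 -0.07] gap 0.995
dp cm [ 0.04 -0.04 -0.04] roll -0.0055
```

```bash
python3 -c "
from h import *
s=snap('wrist','w1'); print(s['vfov'],s['dist'],np.round(-np.array(s['R']).T@s['t'],4),np.round(s['R'],3).tolist())"
```

```text
60.19424166394848 [-0.05320783  0.          0.          0.          0.        ] [0.5777 0.2639 0.3428] [[0.979, -0.206, -0.004], [-0.194, -0.93, 0.313], [-0.068, -0.306, -0.95]]
```

View pics/w1.png

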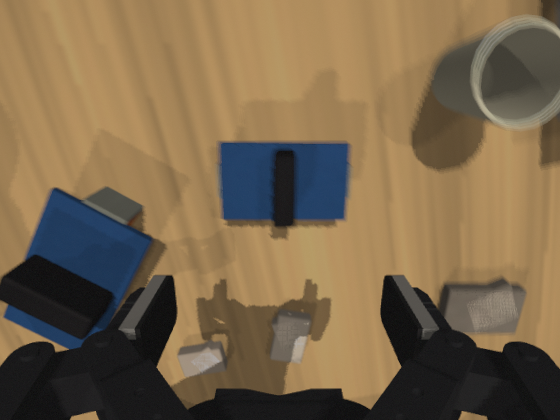

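```bash
python3 -c "
from h import *
crop('w1',210,130,360,240,5,'w1c')"
```

```text
(no output)
```

View pics/w1c.png

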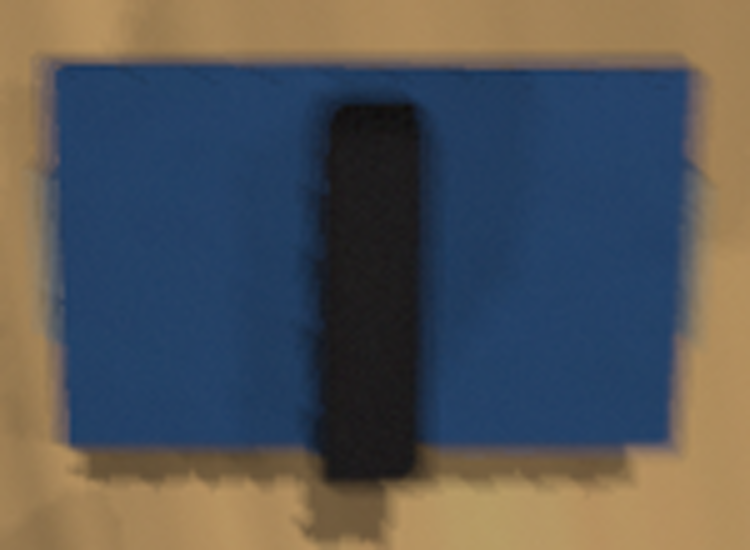

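The wrist crop shows the blue plate with corners (53,65), (692,68), (671,445), (67,443), and the black bar with its top at (333,103), (418,104), (414,478), (325,478).

Run:
```python
from h import *
s=load('w1');f=lambda P:(np.array(P)+.5)/5-.5+np.array((210,130))
for n,P,z in (('plate',[(53,65),(692,68),(671,445),(67,443)],.035),('bar',[(333,103),(418,104),(414,478),(325,478)],.069)):
    P=at_z(s,f(P),z);e=P[1]-P[0]+P[2]-P[3]
    print(n,P.mean(0),np.linalg.norm(np.roll(P,-1,0)-P,axis=1),np.degrees(np.arctan2(e[1],e[0])))
print(dep(s,f([(375,300),(150,300),(600,300)])))
```

```text
plate [0.56514641 0.18691006 0.035     ] [0.10832351 0.06796223 0.10931493 0.06814153] -12.03332010810367
bar [0.56563951 0.18972819 0.069     ] [0.01287623 0.06061914 0.01439817 0.06079517] -12.113677637205187
[[0.56593835 0.1891799  0.06912348]
 [0.52545688 0.18767841 0.03379648]
 [0.60336119 0.17146888 0.03400605]]
```

```bash
python3 -c "
from h import *
goal(.5638,.1868,.0585,-12)"
```

```text
t 1.35 tcp [0.5695 0.1791 0.2202] yaw_y -12.29 tilt [ 0.0076 -0.004  -1.    ] F [ 4.73 -2.54  1.02] gap 0.994
dp cm [ 0.67 -0.85 16.16] roll -0.005
```

```bash
python3 -m creep '{"claw":[8.5,8.5,8.5],"dp":[[0,0,0],[0,0,0],[0,0,0]],"roll":[0,0,0]}'; python3 -c "
from h import *
goal(.5638,.1868,.0585,-12); s=snap('wrist','w2');print(np.round(-np.array(s['R']).T@s['t'],4)); goal(.5638,.1868,.0585,-12);crop('w2',190,110,390,260,4,'w2c')"
```

```text
t: 1.65
tcp_pos: [0.5601, 0.1876, 0.22]
tool_rot: [0.774, 0.633, -0.001, -0.001]
force: [0.1, -0.5, -0.0]
finger_gap: 0.995
t 1.65 tcp [0.5601 0.1876 0.22  ] yaw_y -11.41 tilt [-1.8e-03  1.0e-04 -1.0e+00] F [ 0.06 -0.54 -0.05] gap 0.995
dp cm [-0.    0.4  16.15] roll 0.0103
[0.5754 0.2665 0.3431]
t 1.7 tcp [0.5602 0.1878 0.2201] yaw_y -11.39 tilt [-0.0014  0.     -1.    ] F [-0.67  0.47  0.34] gap 0.997
dp cm [-0.02  0.4  16.16] roll 0.0107
```

View pics/w2c.png

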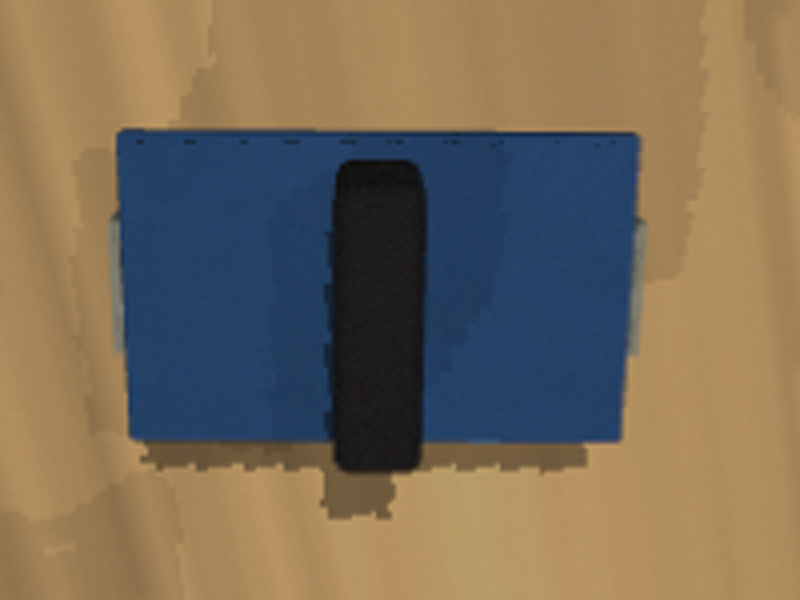

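Run:
```python
from h import *
s=load('w2');f=lambda P:(np.array(P)+.5)/4-.5+np.array((190,110))
for n,P,z in (('plate',[(118,142),(638,143),(620,441),(131,440)],.035),('plate2',[(118,130),(638,133),(620,441),(131,440)],.035),('bar',[(334,180),(425,182),(421,471),(334,471)],.069),('bar2',[(336,160),(421,160),(421,471),(334,471)],.069)):
    P=at_z(s,f(P),z);e=P[1]-P[0]+P[2]-P[3]
    print(n,P.mean(0),np.linalg.norm(np.roll(P,-1,0)-P,axis=1),np.degrees(np.arctan2(e[1],e[0])))
print(dep(s,f([(375,300),(150,300),(600,300)])))
```

```text
plate [0.56315947 0.18767162 0.035     ] [0.11051534 0.06741955 0.11088038 0.06744102] -11.515029458094975
plate2 [0.56339123 0.18881431 0.035     ] [0.11027174 0.06953947 0.11088038 0.06998573] -11.624940268743503
bar [0.56350052 0.18944501 0.069     ] [0.01732051 0.05896744 0.01764945 0.05935894] -12.022287343468056
bar2 [0.56379494 0.19142959 0.069     ] [0.01610313 0.06317142 0.01764945 0.06317805] -11.394899928949247
[[0.56403846 0.19567924 0.06904445]
 [0.51398861 0.1964603  0.0340425 ]
 [0.6111661  0.17687755 0.0340752 ]]
```

```bash
python3 -m creep '{"claw":[8.5,8.5,8.5,8.5,8.5,8.5,8.5,8.5,8.5,8.5],"dp":[[0.05,0.2,1],[0.1,0.3,3],[0.1,0.3,6],[0.1,0.3,9],[0.1,0.3,12],[0.1,0.3,14],[0.1,0.3,15.4],[0.1,0.3,16.1],[0.1,0.3,16.1],[0.1,0.3,16.1]],"roll":[0,0,0,0,0,0,0,0,0,0]}'; python3 -c "
from h import *
goal(.5633,.188,.0585,-11.5);snap('wrist','w3')"
```

```text
t: 2.7
tcp_pos: [0.5653, 0.1873, 0.06]
tool_rot: [0.774, 0.633, 0.001, 0.0]
force: [0.1, 1.2, 0.5]
finger_gap: 0.997
t 2.7 tcp [0.5653 0.1873 0.06  ] yaw_y -11.5 tilt [ 1.6e-03  2.0e-04 -1.0e+00] F [0.13 1.2  0.51] gap 0.997
dp cm [ 0.03 -0.21  0.15] roll 0.0001
```

View pics/w3.png

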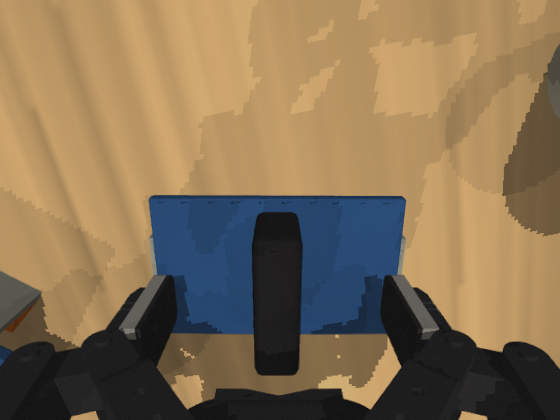

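```bash
python3 -m creep '{"claw":[7,5,4,3,2,1,0.5,0.5,0.5,0.5],"dp":[[0,-0.05,0.1],[0,-0.1,0.1],[0,-0.1,0.1],[0,-0.1,0.1],[0,-0.1,0.1],[0,-0.1,0.1],[0,-0.1,0.1],[0,-0.1,0.1],[0,-0.1,0.1],[0,-0.1,0.1]],"roll":[0,0,0,0,0,0,0,0,0,0]}' 90; python3 -c "
from h import *
goal(.5633,.188,.0585,-11.5);snap('wrist','w4')"
```

```text
t: 3.75
tcp_pos: [0.5639, 0.1872, 0.0587]
tool_rot: [0.775, 0.633, 0.0, 0.0]
force: [-1.0, -0.5, 5.3]
finger_gap: 0.199
t 3.75 tcp [0.5639 0.1872 0.0587] yaw_y -11.52 tilt [ 6.e-04  1.e-04 -1.e+00] F [-0.97 -0.54  5.3 ] gap 0.199
dp cm [ 0.06 -0.08  0.02] roll -0.0003
```

View pics/w4.png

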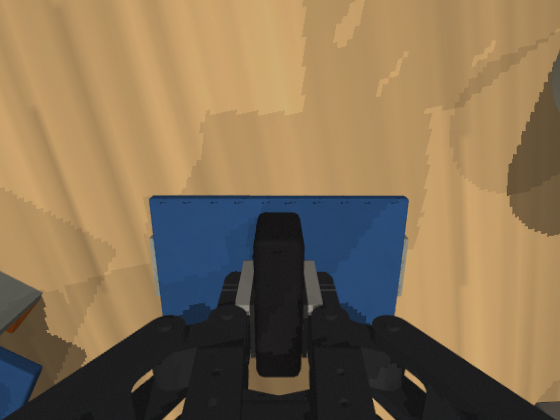

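```bash
python3 -m creep '{"claw":[0.5,0.5,0.5,0.5,0.5,0.5,0.5,0.5,0.5,0.5,0.5],"dp":[[0,0,-0.3],[0,0,-1],[0,0,-2.5],[0,0,-5],[0,0,-7.5],[0,0,-10],[0,0,-12.5],[0,0,-15],[0,0,-16],[0,0,-16],[0,0,-16]],"roll":[0,0,0,0,0,0,0,0,0,0,0]}' 110; python3 -c "
from h import *
goal(.519,-.22,.22,1.8);snap('wrist','w5');snap('top','t5')
crop('w5',130,170,430,395,2.6,'w5c')"
```

```text
t: 4.9
tcp_pos: [0.563, 0.1871, 0.2177]
tool_rot: [0.774, 0.633, -0.001, -0.0]
force: [-0.5, -0.3, -1.7]
finger_gap: 0.194
t 4.9 tcp [0.563  0.1871 0.2177] yaw_y -11.52 tilt [-1.4e-03 -2.0e-04 -1.0e+00] F [-0.49 -0.31 -1.7 ] gap 0.194
dp cm [-40.77   3.82  -0.21] roll -0.2325
```

View pics/w5c.png

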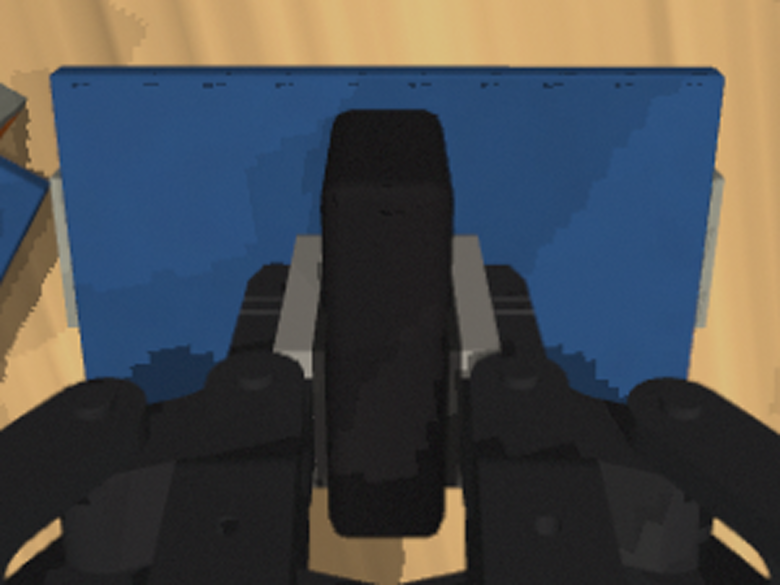

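Run:
```python
from h import *
s=load('w5');f=lambda P:(np.array(P)+.5)/2.6-.5+np.array((130,170))
z0=.2177-.0587
tc=np.array([.563,.1871]); y=np.radians(-11.52); ty=np.array([np.cos(y),np.sin(y)]); tx=np.array([-ty[1],ty[0]])
for n,P,z in (('bar',[(321,186),(455,186),(441,536),(331,536)],.069),('plateedge',[(54,80),(720,82),(688,395),(86,392)],.035)):
    P=at_z(s,f(P),z+z0);e=P[1]-P[0]; q=P[:,:2]-tc
    print(n,np.round(np.c_[q@tx,q@ty]*1000,1).tolist(),np.degrees(np.arctan2(e[1],e[0])))
print(dep(s,f([(390,300),(150,200),(600,200)])),z0)
```

```text
bar [[31.1, -9.7], [31.1, 7.8], [-26.5, 7.1], [-26.6, -9.6]] -11.482219185114918
plateedge [[35.1, -55.9], [34.7, 53.5], [-26.0, 54.6], [-25.5, -57.0]] -11.68442063737775
[[0.56522438 0.20129973 0.22822862]
 [0.52498504 0.2088773  0.19439445]
 [0.60019891 0.193489   0.19411806]] 0.159
```

```bash
python3 -c "
from h import *
crop('t5',170,150,270,230,8,'t5c')"
```

```text
(no output)
```

View pics/t5c.png

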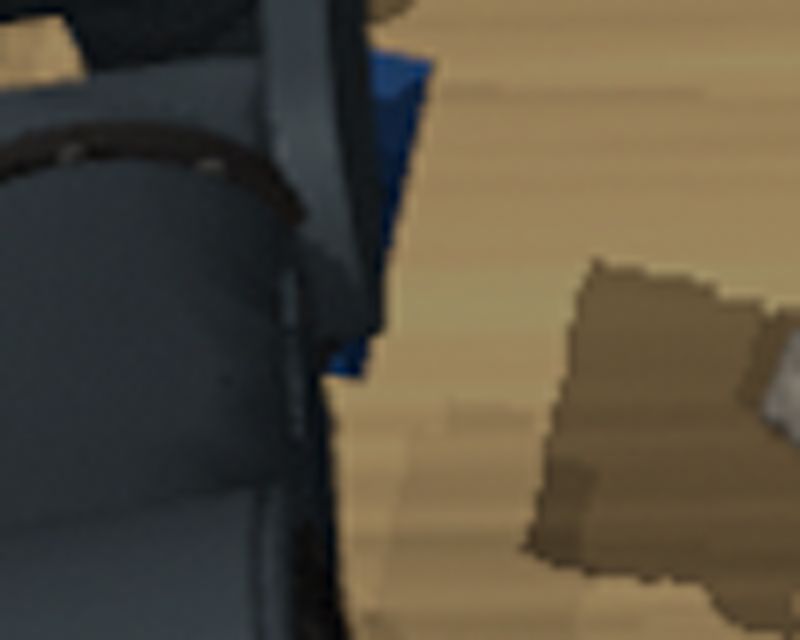

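```bash
python3 -c "
from h import *
goal(.519,-.29,.22,1.8)"
```

```text
t 5.0 tcp [0.5626 0.1871 0.2168] yaw_y -11.52 tilt [-3.3e-03 -4.0e-04 -1.0e+00] F [ 0.08 -0.26 -1.53] gap 0.19
dp cm [-47.62   5.25  -0.28] roll -0.2324
```

```bash
python3 -m creep '{"claw":[0.5,0.5,0.5,0.5,0.5,0.5,0.5,0.5,0.5,0.5,0.5,0.5],"dp":[[-1,0.1,-0.1],[-4,0.4,-0.2],[-8,0.9,-0.3],[-12.5,1.4,-0.3],[-17,1.9,-0.3],[-21.5,2.4,-0.3],[-26,2.9,-0.3],[-30.5,3.4,-0.3],[-35,3.9,-0.3],[-39.5,4.4,-0.3],[-43,4.8,-0.3],[-45.5,5,-0.3]],"roll":[0,-0.02,-0.04,-0.06,-0.08,-0.1,-0.12,-0.14,-0.16,-0.19,-0.21,-0.23]}'
python3 -m creep '{"claw":[0.5,0.5,0.5,0.5],"dp":[[-1.2,0.1,0],[-1.8,0.2,0],[-2.1,0.2,0],[-2.1,0.2,0]],"roll":[0,0,0,0]}'
python3 -c "
from h import *
goal(.519,-.22,.22,1.8);snap('wrist','w6');goal(.519,-.22,.22,1.8)"
```

```text
t: 6.2
tcp_pos: [0.5208, -0.2719, 0.2205]
tool_rot: [0.697, 0.717, -0.0, -0.0]
force: [-0.3, 0.0, -2.9]
finger_gap: 0.192
t: 6.6
tcp_pos: [0.5245, -0.2886, 0.2211]
tool_rot: [0.696, 0.718, 0.0, -0.0]
force: [-0.4, 0.3, -1.4]
finger_gap: 0.192
t 6.6 tcp [ 0.5245 -0.2886  0.2211] yaw_y 1.71 tilt [-6.e-04  8.e-04 -1.e+00] F [-0.38  0.25 -1.45] gap 0.192
dp cm [ 6.87 -0.35  0.11] roll -0.0016
t 6.65 tcp [ 0.5245 -0.2882  0.2211] yaw_y 1.73 tilt [-6.e-04  9.e-04 -1.e+00] F [ 0.09  0.16 -2.01] gap 0.194
dp cm [ 6.83 -0.35  0.12] roll -0.0012
```

View pics/w6.png

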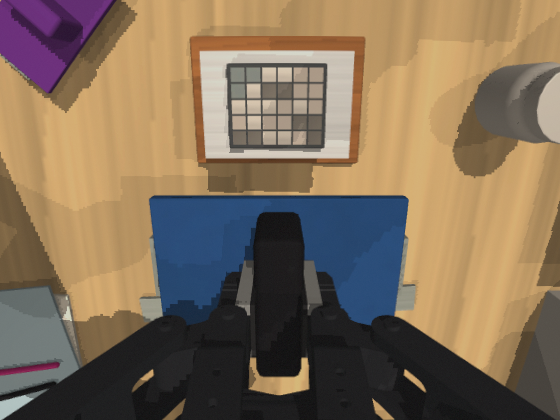

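```bash
python3 -c "
from h import *
crop('w6',180,25,380,175,4,'w6c')"
```

```text
(no output)
```

View pics/w6c.png

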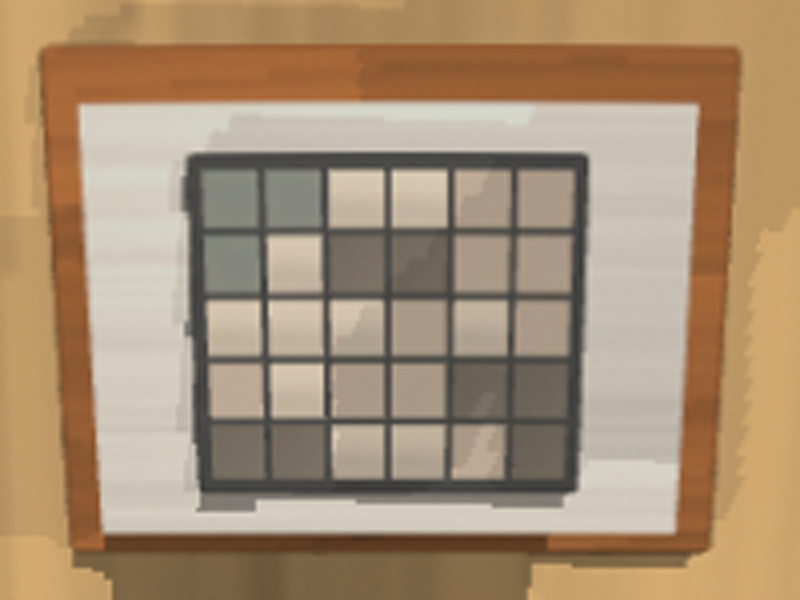

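```bash
python3 - <<'E'
from h import *
s=load('w6');f=lambda P:(np.array(P)+.5)/4-.5+np.array((180,25))
tc=np.array([.5245,-.2886]); y=np.radians(1.71); ty=np.array([np.cos(y),np.sin(y)]); tx=np.array([-ty[1],ty[0]])
def rep(n,P,z):
    P=at_z(s,P,z);e=P[1]-P[0]+P[2]-P[3];q=P[:,:2]-tc
    print(n,z,'c',np.round(P.mean(0),4),'L',np.round(np.linalg.norm(np.roll(P,-1,0)-P,axis=1)*1e3,1),'yaw',round(np.degrees(np.arctan2(e[1],e[0])),2),'tool xy',np.round([(q@tx).mean()*1e3,(q@ty).mean()*1e3],1))
R=f([(79,103),(700,103),(677,534),(103,533)])
for z in (.085,.092,.1,.11): rep('rim',R,z)
rep('foot',f([(42,47),(740,48),(709,551),(73,549)]),.012)
print(dep(s,f([(390,550-30),(600,300),(140,300),(390,130),(390,270)]))[:,2])
g=lambda P:np.array(P,float)
C=g([(150,197.5),(407.5,198),(395,317),(163,317)])
rep('plate',C,.1974-.0)
E
python3 -c "
from h import *
crop('w6',140,185,420,395,2.8,'w6d')"
```

```text
rim 0.085 c [ 0.5202 -0.2194  0.085 ] L [103.5  72.7 103.8  72.6] yaw 1.61 tool xy [69.3 -2.2]
rim 0.092 c [ 0.5202 -0.2191  0.092 ] L [100.7  70.7 101.   70.6] yaw 1.61 tool xy [69.6 -2.2]
rim 0.1 c [ 0.5203 -0.2188  0.1   ] L [97.6 68.5 97.8 68.4] yaw 1.61 tool xy [69.9 -2.2]
rim 0.11 c [ 0.5203 -0.2183  0.11  ] L [93.6 65.7 93.8 65.6] yaw 1.61 tool xy [70.4 -2.1]
foot 0.012 c [ 0.52   -0.2189  0.012 ] L [147.8 108.1 147.9 108. ] yaw 1.53 tool xy [69.8 -2.4]
[0.09415106 0.09400261 0.09340903 0.09383962 0.09938256]
plate 0.1974 c [ 0.5234 -0.2818  0.1974] L [109.7  59.5 111.2  59.8] yaw 1.67 tool xy [ 6.8 -0.9]
```

View pics/w6d.png

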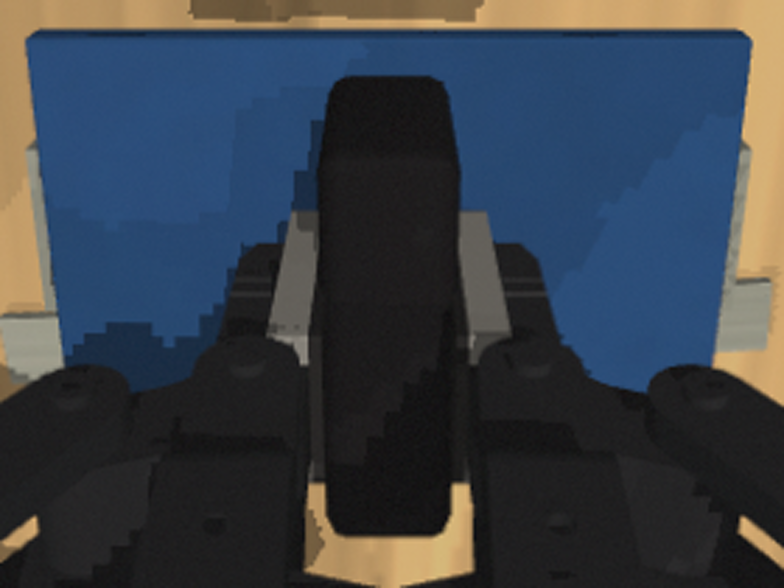

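```bash
python3 -c "
from h import *
goal(.5212,-.219,.165,1.6)"
python3 -m creep '{"claw":[0.5,0.5,0.5,0.5,0.5,0.5,0.5],"dp":[[1.5,0,0],[3.5,-0.1,0],[5.5,-0.2,0],[6.7,-0.2,0],[6.8,-0.3,0],[6.8,-0.3,0],[6.8,-0.3,0]],"roll":[0,0,0,0,0,0,0]}'
python3 -c "
from h import *
goal(.5212,-.219,.165,1.6);snap('wrist','w7')"
```

```text
t 6.65 tcp [ 0.5245 -0.2882  0.2211] yaw_y 1.73 tilt [-6.e-04  9.e-04 -1.e+00] F [ 0.09  0.16 -2.01] gap 0.194
dp cm [ 6.92 -0.12  5.62] roll 0.0023
t: 7.35
tcp_pos: [0.5199, -0.2222, 0.2215]
tool_rot: [0.697, 0.717, -0.0, 0.001]
force: [0.1, 0.4, -1.9]
finger_gap: 0.194
t 7.35 tcp [ 0.5199 -0.2222  0.2215] yaw_y 1.66 tilt [ 8.e-04 -1.e-03 -1.e+00] F [ 0.13  0.37 -1.93] gap 0.194
dp cm [0.32 0.14 5.65] roll 0.001
```

View pics/w7.png

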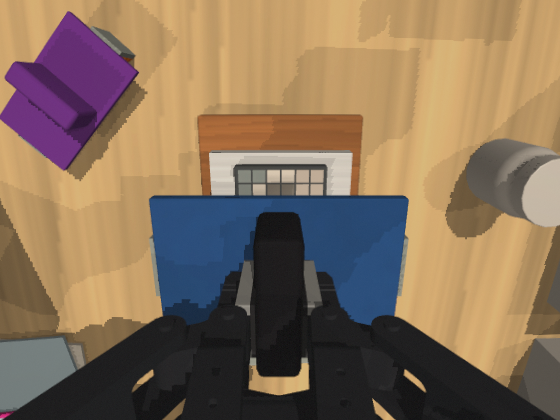

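```bash
python3 -m creep '{"claw":[0.5,0.5,0.5,0.5,0.5,0.5,0.5,0.5],"dp":[[0.1,0.1,0.5],[0.2,0.15,1.7],[0.3,0.15,3],[0.3,0.15,4.2],[0.3,0.15,5],[0.3,0.15,5.5],[0.3,0.15,5.6],[0.3,0.15,5.6]],"roll":[0,0,0,0,0,0,0,0]}'
python3 -c "
from h import *
goal(.5212,-.219,.155,1.6);s=snap('wrist','w8');crop('w8',140,130,420,330,2.8,'w8c')
snap('scene','s8');crop('s8',150,150,270,270,5,'s8c')"
```

```text
t: 8.2
tcp_pos: [0.5211, -0.2187, 0.1653]
tool_rot: [0.697, 0.717, 0.0, 0.0]
force: [-0.9, 0.5, -1.1]
finger_gap: 0.194
t 8.2 tcp [ 0.5211 -0.2187  0.1653] yaw_y 1.66 tilt [ 1.e-04 -1.e-04 -1.e+00] F [-0.86  0.46 -1.11] gap 0.194
dp cm [-0.03  0.01  1.03] roll 0.001
```

View pics/w8c.png

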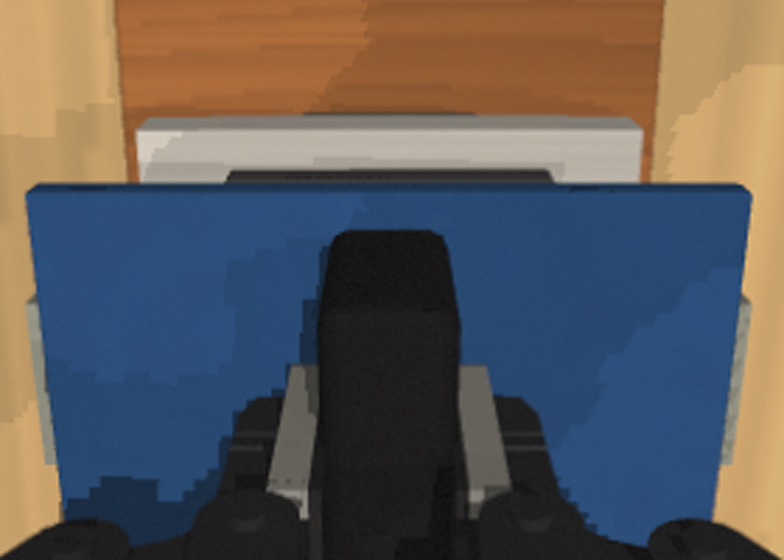

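View pics/s8c.png

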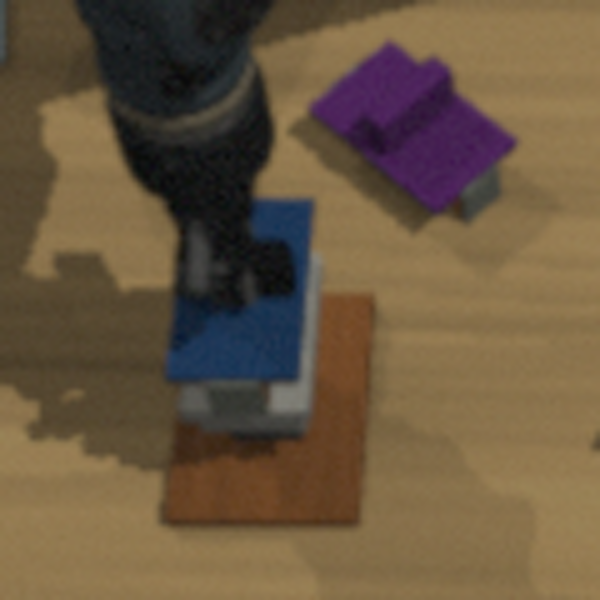

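Run:
```python
from h import *
s=load('w8');f=lambda P:(np.array(P)+.5)/2.8-.5+np.array((140,130))
tc=np.array([.5211,-.2187]); y=np.radians(1.66); ty=np.array([np.cos(y),np.sin(y)]); tx=np.array([-ty[1],ty[0]])
for n,P,z in (('rim',[(137,129),(642,129)],.095),('rim',[(137,129),(642,129)],.0975),('plate',[(27,193),(750,194)],.1416),('plate+3',[(27,193),(750,194)],.1446),('bar',[(319,310),(461,311)],.1756)):
    P=at_z(s,f(P),z);q=P[:,:2]-tc; print(n,np.round(np.c_[q@tx,q@ty]*1e3,1).tolist())
```

```text
rim [[35.1, -50.5], [35.1, 48.4]]
rim [[35.7, -49.8], [35.7, 47.8]]
plate [[36.1, -56.2], [35.9, 53.9]]
plate+3 [[37.0, -55.0], [36.8, 52.8]]
bar [[31.6, -9.5], [31.5, 7.7]]
```

```bash
python3 -m creep '{"claw":[0.5,0.5,0.5,0.5,0.5,0.5],"dp":[[0,0,0.4],[0,0,0.8],[0,0,1.1],[0,0,1.3],[0,0,1.3],[0,0,1.3]],"roll":[0,0,0,0,0,0]}' 120;  python3 -m creep '{"claw":[0.5,0.5,0.5],"dp":[[0,0,0.15],[0,0,0.3],[0,0,0.3]],"roll":[0,0,0]}';  python3 -m creep '{"claw":[0.5,0.5,0.5],"dp":[[0,0,0.1],[0,0,0.2],[0,0,0.2]],"roll":[0,0,0]}'
```

```text
t: 8.9
tcp_pos: [0.5209, -0.2186, 0.1522]
tool_rot: [0.697, 0.717, -0.0, -0.0]
force: [0.8, -0.3, -1.7]
finger_gap: 0.188
t: 9.2
tcp_pos: [0.5208, -0.2185, 0.1491]
tool_rot: [0.697, 0.717, -0.0, -0.0]
force: [0.2, 1.4, -2.1]
finger_gap: 0.193
t: 9.5
tcp_pos: [0.5208, -0.2185, 0.1472]
tool_rot: [0.697, 0.717, -0.0, -0.0]
force: [0.2, -0.4, -1.7]
finger_gap: 0.188
```

```bash
for i in 1 2 3; do python3 -m creep '{"claw":[0.5,0.5,0.5],"dp":[[0,0,0.1],[0,0,0.2],[0,0,0.2]],"roll":[0,0,0]}' | egrep 'tcp|force'; done
```

```text
tcp_pos: [0.521, -0.2186, 0.1452]
force: [1.0, 1.0, -2.2]
tcp_pos: [0.5213, -0.2188, 0.1439]
force: [0.6, -0.7, 3.5]
tcp_pos: [0.5214, -0.219, 0.142]
force: [-0.0, -0.2, 4.6]
```

```bash
for i in 1 2 3; do python3 -m creep '{"claw":[0.5,0.5,0.5],"dp":[[0,0,0.1],[0,0,0.2],[0,0,0.2]],"roll":[0,0,0]}' | egrep 'tcp|force|rot'; done; python3 -c "
from h import *
goal(0.521,-.219,.1225,1.6)"
```

```text
tcp_pos: [0.5218, -0.2191, 0.1406]
tool_rot: [0.697, 0.717, 0.0, 0.001]
force: [0.3, 0.3, 7.9]
tcp_pos: [0.5223, -0.2193, 0.1392]
tool_rot: [0.697, 0.717, 0.001, 0.002]
force: [0.1, 0.9, 10.4]
tcp_pos: [0.5214, -0.2193, 0.1361]
tool_rot: [0.697, 0.717, -0.0, 0.001]
force: [-1.1, -0.7, 4.5]
t 11.3 tcp [ 0.5214 -0.2193  0.1361] yaw_y 1.69 tilt [ 0.0015 -0.002  -1.    ] F [-1.13 -0.72  4.48] gap 0.185
dp cm [ 0.04 -0.04  1.36] roll 0.0016
```

```bash
for i in 1 2 3 4; do python3 -m creep '{"claw":[0.5,0.5,0.5],"dp":[[0,0,0.1],[0,0,0.2],[0,0,0.2]],"roll":[0,0,0]}' | egrep 'tcp|force|rot'; done
```

```text
tcp_pos: [0.5211, -0.2189, 0.1331]
tool_rot: [0.697, 0.717, -0.0, 0.0]
force: [1.1, -1.0, 2.5]
tcp_pos: [0.5209, -0.2186, 0.131]
tool_rot: [0.697, 0.717, -0.0, -0.0]
force: [0.6, -1.9, 3.2]
tcp_pos: [0.521, -0.2186, 0.1296]
tool_rot: [0.697, 0.717, 0.0, 0.0]
force: [-0.0, -0.6, 5.7]
tcp_pos: [0.521, -0.2186, 0.128]
tool_rot: [0.697, 0.717, 0.0, 0.0]
force: [-1.7, -1.3, 8.0]
```

```bash
for i in 1 2 3; do python3 -m creep '{"claw":[0.5,0.5,0.5],"dp":[[0,0,0.1],[0,0,0.15],[0,0,0.15]],"roll":[0,0,0]}' | egrep 'tcp|force|rot'; done
```

```text
tcp_pos: [0.521, -0.2186, 0.1267]
tool_rot: [0.697, 0.717, 0.0, 0.0]
force: [-1.4, -0.7, 10.2]
tcp_pos: [0.521, -0.2186, 0.1252]
tool_rot: [0.697, 0.717, 0.0, 0.0]
force: [-1.6, 0.3, 9.7]
tcp_pos: [0.521, -0.2186, 0.1237]
tool_rot: [0.697, 0.717, 0.0, 0.0]
force: [-0.3, -0.4, 9.7]
```

```bash
for i in 1 2; do python3 -m creep '{"claw":[0.5,0.5,0.5],"dp":[[0,0,0.05],[0,0,0.1],[0,0,0.1]],"roll":[0,0,0]}' | egrep 'tcp|force|rot'; done
```

```text
tcp_pos: [0.521, -0.2186, 0.1233]
tool_rot: [0.697, 0.717, 0.0, 0.0]
force: [-3.0, 0.4, 13.8]
tcp_pos: [0.521, -0.2186, 0.123]
tool_rot: [0.697, 0.717, 0.0, 0.0]
force: [-2.7, 1.1, 17.3]
```

```bash
for i in 1 2; do python3 -m creep '{"claw":[0.5,0.5,0.5],"dp":[[0,0,0.05],[0,0,0.1],[0,0,0.1]],"roll":[0,0,0]}' | egrep 'tcp|force|rot'; done;python3 -c "
from h import *
s=snap('wrist','w9');crop('w9',140,130,420,330,2.8,'w9c')
snap('scene','s9');crop('s9',150,150,270,270,5,'s9c')"
```

```text
tcp_pos: [0.521, -0.2186, 0.1226]
tool_rot: [0.697, 0.717, 0.0, 0.001]
force: [-3.4, 1.5, 21.6]
tcp_pos: [0.521, -0.2186, 0.1222]
tool_rot: [0.697, 0.717, 0.0, 0.001]
force: [-4.5, 1.1, 24.5]
```

View pics/s9c.png

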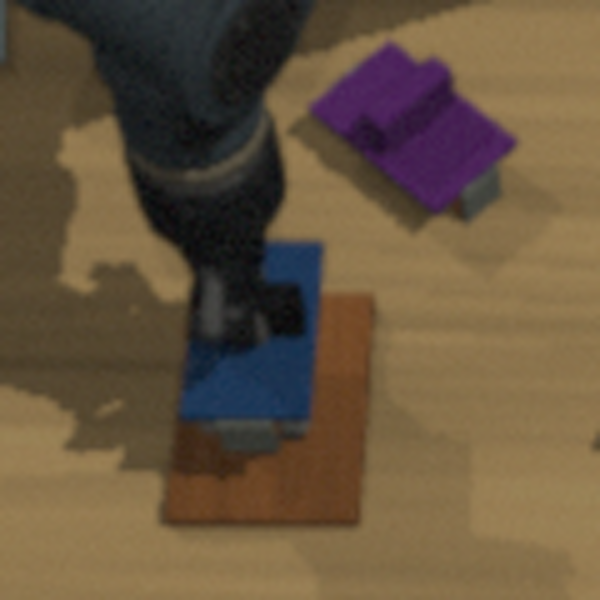

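View pics/w9c.png

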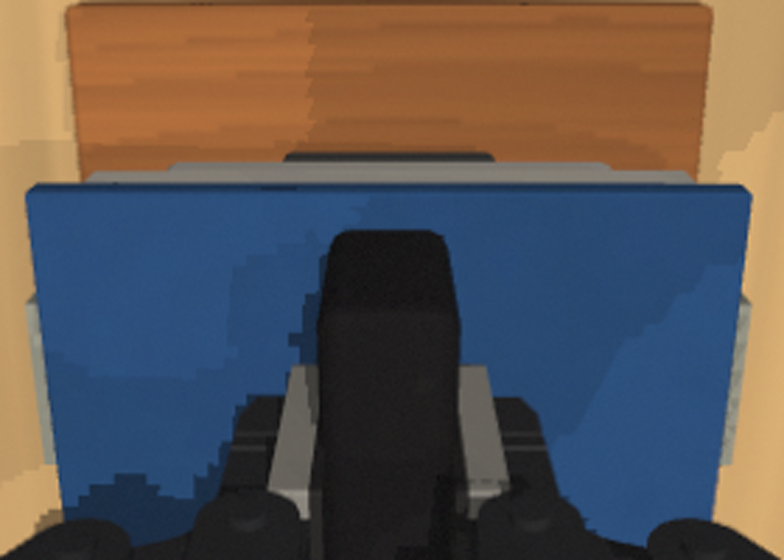

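```bash
python3 -m creep '{"claw":[0.5,0.5,0.5],"dp":[[0,0,-0.1],[0,0,-0.25],[0,0,-0.25]],"roll":[0,0,0]}' | egrep 'tcp|force|rot'; for i in 1 2 3; do python3 -m creep '{"claw":[0.5,0.5,0.5],"dp":[[0,0,-0.05],[0,0,-0.1],[0,0,-0.1]],"roll":[0,0,0]}' | egrep 'tcp|force|rot'; done
```

```text
tcp_pos: [0.521, -0.2186, 0.1232]
tool_rot: [0.697, 0.717, 0.0, 0.001]
force: [-2.7, 0.5, 14.4]
tcp_pos: [0.521, -0.2186, 0.1236]
tool_rot: [0.697, 0.717, 0.0, 0.0]
force: [-1.6, 0.6, 11.1]
tcp_pos: [0.521, -0.2186, 0.1239]
tool_rot: [0.697, 0.717, 0.0, 0.0]
force: [-1.0, -0.3, 7.7]
tcp_pos: [0.521, -0.2186, 0.1247]
tool_rot: [0.697, 0.717, 0.0, 0.0]
force: [-0.2, -1.0, 6.2]
```

```bash
for i in 1 2; do python3 -m creep '{"claw":[0.5,0.5,0.5],"dp":[[0,0,-0.05],[0,0,-0.1],[0,0,-0.1]],"roll":[0,0,0]}' | egrep 'tcp|force|rot'; done
```

```text
tcp_pos: [0.521, -0.2186, 0.1254]
tool_rot: [0.697, 0.717, 0.0, 0.0]
force: [0.3, -0.6, 4.4]
tcp_pos: [0.521, -0.2186, 0.1255]
tool_rot: [0.697, 0.717, 0.0, -0.0]
force: [2.7, -1.8, -5.4]
```

```bash
python3 -m creep '{"claw":[0.5,0.5],"dp":[[0,0,0.06],[0,0,0.06]],"roll":[0,0]}' | egrep 'tcp|force|rot'; python3 -m creep '{"claw":[2.5,4,6,8.5,8.5,8.5,8.5,8.5],"dp":[[0,0,0],[0,0,0],[0,0,0],[0,0,0],[0,0,0],[0,0,0],[0,0,0],[0,0,0]],"roll":[0,0,0,0,0,0,0,0]}'
```

```text
tcp_pos: [0.521, -0.2186, 0.1255]
tool_rot: [0.697, 0.717, 0.0, -0.0]
force: [1.7, -1.5, -3.0]
t: 17.5
tcp_pos: [0.5209, -0.2186, 0.1257]
tool_rot: [0.697, 0.717, -0.0, -0.0]
force: [0.6, -0.2, -0.2]
finger_gap: 0.995
```

Released. Now retreating and checking.

```bash
python3 -m creep '{"claw":[8.5,8.5,8.5,8.5,8.5,8.5,8.5,8.5],"dp":[[0,0,-0.5],[0,0,-1.5],[0,0,-3],[0,0,-5],[0,0,-7],[0,0,-9],[0,0,-10],[0,0,-10]],"roll":[0,0,0,0,0,0,0,0]}'; python3 -m creep '{"claw":[8.5,8.5,8.5,8.5,8.5,8.5,8.5],"dp":[[-1,0,0],[-3,0,0],[-5,0,0],[-6.5,0,0],[-7,0,0],[-7,0,0],[-7,0,0]],"roll":[0,0,0,0,0,0,0]}'
python3 -c "
from h import *
snap('wrist','w10')
snap('scene','s10');crop('s10',150,150,270,270,5,'s10c')"
```

```text
t: 18.3
tcp_pos: [0.5218, -0.2192, 0.2278]
tool_rot: [0.697, 0.717, 0.0, 0.002]
force: [0.4, 0.1, -0.5]
finger_gap: 0.994
t: 19.0
tcp_pos: [0.5226, -0.2883, 0.2253]
tool_rot: [0.697, 0.717, 0.0, -0.001]
force: [0.6, 1.6, 0.6]
finger_gap: 0.997
```

View pics/w10.png

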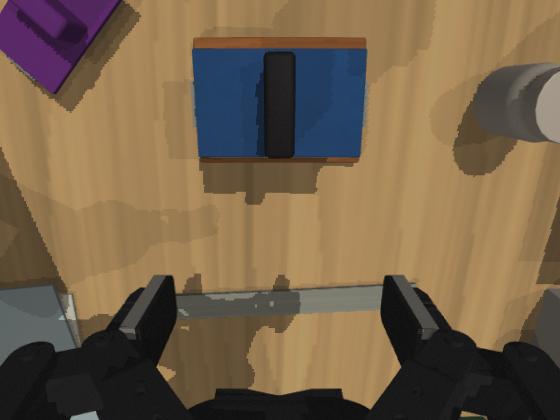

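View pics/s10c.png

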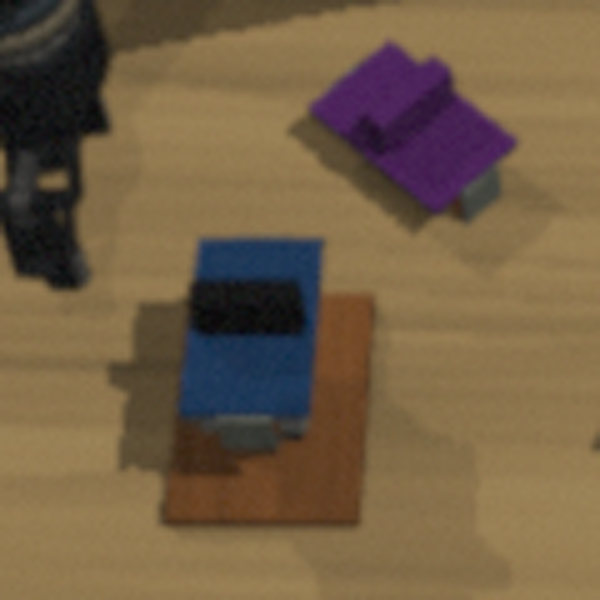

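Run:
```python
from h import *
s=load('w10')
def reg(x0,x1,y0,y1):
    uv=[(u,v) for u in range(x0,x1) for v in range(y0,y1)];P=dep(s,uv);return P[P[:,2]>.02]
for n,r in (('L',(206,250,58,150)),('R',(312,352,58,150)),('top',(206,352,54,60)),('bot',(206,352,145,152)),('bar',(270,290,70,150)),('foot',(205,350,41,45))):
    P=reg(*r); print(n,np.round(np.median(P[:,2]),4),len(P))
P=np.r_[reg(206,250,58,150),reg(312,352,58,150)];A=np.c_[P[:,:2],np.ones(len(P))];c=np.linalg.lstsq(A,P[:,2],rcond=None)[0];print('slope deg',np.degrees(c[:2]))
goal(.52,-.22,.2,1.6)
```

```text
L 0.1013 4048
R 0.1012 3680
top 0.1015 876
bot 0.1015 1022
bar 0.1353 1600
foot 0.3486 2
slope deg [-0.09641099  1.67363096]
t 19.1 tcp [ 0.5228 -0.2878  0.2256] yaw_y 1.69 tilt [-5.e-04  7.e-04 -1.e+00] F [ 0.17 -0.19 -0.18] gap 0.995
dp cm [ 6.78 -0.08  2.57] roll 0.0016
```

```bash
python3 -c "
from h import *
print(workorder.sign_off())"
```

```text
the job is handed in; nothing more can be done
None
```

The small blue cover is on the jig, held by its clips, level and released, and the job is handed in. It took about 19 s of the 43 s.

**How it went:**
- **Feeling for the height:** the clips met the rim with the tool at about z = 0.1445 m.
- **Force on the way down:** it rose to about 10 N, dropped as the barbs slid over the rim, rose again over the sprung bed, then climbed steeply once the plate met the rim. I stopped at 24.5 N, well under 40 N.
- **Pull test:** before opening the gripper I raised it slightly. The force turned to about −5 N with no further lift, so the clips are holding.

**Last checks, after backing off:**
- **Level:** median plate heights at the left, right, front and back agree within 0.3 mm. The underside is about 1.3 mm above the rim estimate, close to the 1.5 mm expected when the clips alone hold it.
- **One disagreement:** an unweighted plane fit to the depth points gave a 1.7° slope along y. The front and back medians are equal, so I put this down to stray depth points.
- **Not seen:** the snap itself showed only as a flat stretch near 10 N, not a clear drop. Only one clip end is visible in the pictures, so that both ends hold is inferred from the pull test and the level plate.
- **Other things on the bench:** I touched nothing else.

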